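# Clip the test tile to the glazing easel

## Robot

A 6-joint arm with a two-finger parallel gripper is mounted at the origin on the work surface. World frame = base frame: x ahead of the robot, y to its left, z up, the work surface at z = 0. Lengths are in m, angles in rad, forces in N, time in s.
With the tool pointing down it reaches from about 0.4 to 0.825 m from the base axis. Payload 7 kg.
Tool frame: the origin (TCP) lies at the very end of the fingers, on their centre line; the grasp point (between the pads) lies 19 mm behind it; z points along the fingers, y is the line along which they close (so a half turn about z gives the same grasp; the last joint's range is limited). The gripper opens to 88 mm and grips with 3 to 60 N. Pads are 19 mm wide; open, the fingers measure 130 mm over their backs; the gripper's body (78 mm by 193 mm) begins 47 mm behind the grasp point.
Start: joints at [-0.835, 0.359, 0.012, 0, -1.224, -0.288], TCP at [0.292, -0.608, 0.227] pointing down, gripper open.
Joint ranges: [-3.07, 3.07], [-1.43, 2.12], [-1.02, 1.25], [-3.03, 1.67], [-3.05, -0], [-3.03, 3.03]. Speed limits (rad/s): [2.39, 2.39, 3.01, 3.14, 3.14, 3.14].

## Interface

Orientations are given as a rotation vector (axis times angle).
In Python, from plant import state, camera, finish_job gives the robot as it stands.
- The arm moves only by the shell command python3 -m crank 'ROWS' [FORCE]. ROWS is text: rows parted by semicolons, each of 7 numbers parted by spaces: the shift along the tool's x, y, z as a fraction of full scale, then the turn, a rotation vector about the tool's x, y, z as a fraction of full scale, then the gripper command: -1 is fully open, 1 is shut, values between are in proportion. In form: x y z wx wy wz claw; .... A call has 1 to 10 rows; each row is the pose to reach, as a shift and turn from the pose commanded when the call began, along the tool's axes at that moment, turning the shorter way round; what a row does not reach only later rows make up. Full scale, the value 1, is 0.8 m for a shift and 360 degrees for a turn. A row lasts 1/12 s, in which the tool goes at most 41.7 mm and 7.16 degrees, less where a joint would pass 70% of its speed; a pose out of reach is approached as far as the arm can. A call with a number of a shift or a turn outside -1 to 1 is refused whole. A call with a gripper value outside its range is refused whole. The fingers move at their own pace and stop on an object; FORCE is the grip in N (left out, the last holds). Time passes only in rows, so rows that repeat a pose let the fingers close. It gives the time, the measured TCP pose, the force, the opening and the grip force at its end, in the units of the state.
- state(): the state, without advancing time (a new reading comes with each control period).
- camera(name): name is "side" or "top"; returns a dict with "pixels" (420x560x3 uint8, red, green, blue), "mtx" (3x3 intrinsics, pixels), "view" (4x4, takes a point from world to camera coordinates). Camera axes: x right, y down, z forward; pixel columns grow to the right and rows downward; lengths in m; the calibration is good to about 2 mm. A picture is of the moment at which its call begins. There is no depth.
- finish_job(): hands the job in; it is judged then, once.
The state is a dict: "time_s": time; "joint_pos": joint angles; "joint_velocities": joint speeds; "effort": joint torques, N m; "tcp_pos": TCP position; "tool_rot": TCP orientation; "contact_force": force on the tool from outside, world axes, zero at the start; "moment": the same for the moment, N m; "finger_gap": finger opening in m; "gripper_force": force on a finger pad.
Only numpy, scipy, OpenCV 4.12 (cv2) and the standard library are available. Lean on these libraries where they do the work, as an engineer would, in place of code of your own. Each camera call takes 0.05 s, during which the arm holds its last target. There are 200 camera calls.

## Task

The spring clip is under the cover of one of the two blue boxes: lift the cover off, set it upright on the bench, and take the clip. Then clip the glaze test tile to the sloping easel board: with the jaws squeezed open, slide the clip along the slope over the top edge of board and tile, near the middle, until you feel its stop press on the edge (do not ram it), and only then let it close on both. Leave the tile in its place on the ledge, and do not disturb the mushroom, the glaze jar or the water cup.

Things in the scene. Friction and masses are not known exactly. Their poses are not given: they have to be found in the camera images.
- box_a_knob (a point): Wooden knob of box A's cover, 24 x 26 mm, 36 tall; point 22 mm above the cover's top (152 mm above its foot), on its middle, z up. The cover is a loose blue shell 98 (x) x 118 (y) x 130 mm high, open below, 0.25 kg, over a plinth with 3 mm play; it stands on the base 12 mm above the bench. Lift it straight up 125 mm or more to clear what is inside.
- box_b_knob (a point): The same for box B, which looks the same from outside. One of the boxes holds the clip, the other does not.
- box_a: Grey base of box A, 110 (x) x 130 (y) x 12 mm, fixed; origin at the centre of its underside, on the bench. A wooden rail 60 mm long along the base's x, 16 mm thick and with its top 54 mm above the bench stands in its middle.
- box_b: Grey base of box B, fixed, the same as box A. The box without the clip holds a yellow sponge beside the rail.
- clip_grip (a point): Spring clip, orange and black, 109 mm long, 0.13 kg; starts clamped upright on a box's rail, under the cover. Point midway between its two orange handle paddles (30 x 30 mm). z = jaws to handles, x = squeezing direction, y = along its pin. Span over the paddles 55 mm here when closed on 16 mm (61 at their tops, 15 mm higher); squeezed by 13 N to about 32 mm the jaws are fully open.
- clip_throat (a point): Point on the clip's axis 65 mm below clip_grip, axes alike: the stop between the jaws, which rests on the clamped edge when the clip is fully home. The jaws reach 30 mm further and open to 32 mm between their pads. Both levers move alike, so this point stays midway between the paddles.
- clip_jaw (a joint): Swing of each jaw lever, rad: 0 = closed on 16 mm (rail, or board and tile together), about 0.21 = fully open, -0.2 = closed on nothing. A spring shuts it.
- board_edge (a point): Middle of the board's top edge, on the plane between board and tile (8 mm each). z = up the slope, y = along the edge, x = out of the board's face, through the tile. The fixed easel's board leans 20 degrees from upright and is 140 mm wide, 120 mm up the slope. Thin struts support it behind, 40 mm below the edge.
- tile_centre (a point): Centre of the glaze test tile, 110 (y) x 108 (z, up the slope) x 8 mm (x) thick, white with coloured bands, loose, 0.2 kg, standing on the ledge against the board's face; its top edge is 2 mm below the board's.
- mushroom: Ceramic mushroom with a blue cap, 84 mm wide, 103 mm tall, loose; origin at the centre of its foot. Leave alone.
- glaze_jar: Lidded glaze jar, 64 mm wide, 85 mm tall, loose; origin at the centre of its foot. Leave alone.
- water_cup: Terracotta cup, 76 mm wide, 90 mm tall, loose; origin at the centre of its foot. Leave alone.

How it is judged:
By the outcome, as a careful person would: the job done as asked, in the order asked, and still so for the second after the job is handed in, with the robot touching nothing.
It also fails if it takes over 61 s, if anything falls off the work surface, if the arm or the gripper's body presses on something with over 40 N, if the wrist force passes 120 N, or if a joint passes its speed limit or range.

## Working session

There is one attempt and no reset: what is moved stays moved. The work goes in short steps, Python scripts to look and compute and a shell command to move; the robot and the scene stay as the last step left them, time stands still between calls to the robot, and variables do not carry over. Pictures are saved under pics/ and viewed, at most 10 in all, crops included, and the job is handed in when it is done.

```bash
mkdir -p pics; ls; python3 - <<'E'
from plant import state,camera
import cv2,numpy as np
for n in("side","top"):
    c=camera(n); cv2.imwrite(f"pics/{n}0.png",c["pixels"][:,:,::-1]); print(n,np.round(c["mtx"],1).tolist(),np.round(c["view"],4).tolist())
s=state(); print(s)
E
```

```text
pics
side [[442.9, 0.0, 273.6], [0.0, 442.9, 206.3], [0.0, 0.0, 1.0]] [[-0.9994, -0.0312, 0.0149, 0.5465], [-0.0315, 0.6456, -0.763, 0.0757], [0.0142, -0.763, -0.6462, 1.5106], [0.0, 0.0, 0.0, 1.0]]
top [[393.9, 0.0, 286.9], [0.0, 393.9, 208.7], [0.0, 0.0, 1.0]] [[-0.0377, -0.9993, -0.0056, 0.0356], [-0.9782, 0.0381, -0.2041, 0.5802], [0.2041, -0.0022, -0.9789, 0.9626], [0.0, 0.0, 0.0, 1.0]]
{'time_s': 0.1, 'joint_pos': array([-8.34895319e-01,  3.59334931e-01,  1.11517781e-02, -2.67368552e-04,
       -1.22412525e+00, -2.88097858e-01]), 'joint_velocities': array([-0.00104645,  0.00040263,  0.0021006 ,  0.00116615,  0.00032516,
       -0.00097449]), 'effort': array([-1.78187488e-04, -5.84165311e+01,  2.93754208e+01,  7.01545268e+00,
        1.02464916e-02, -6.61468243e-05]), 'tcp_pos': array([ 0.29203484, -0.60806794,  0.22571165]), 'tool_rot': array([ 6.97289655e-01, -3.06269638e+00, -2.26367713e-03]), 'contact_force': array([0.24530001, 0.35901343, 0.21351788]), 'moment': array([-0.00184676, -0.00552914,  0.00577815]), 'gripper_force': 0.0, 'finger_gap': 0.0876948555746701}
```

View pics/side0.png

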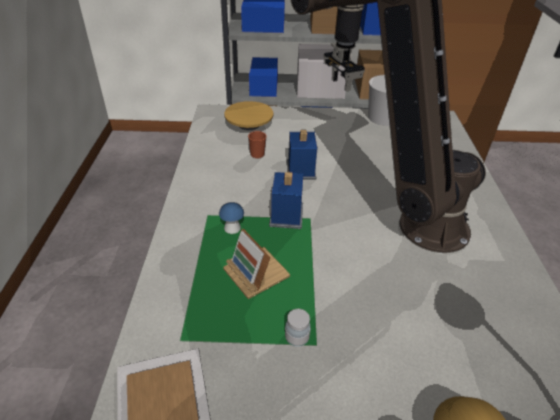

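View pics/top0.png

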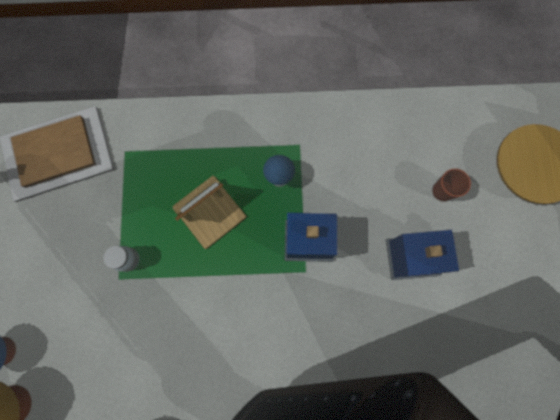

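The side view shows two blue boxes with knobs at about (303,135) and (288,180), and the easel at about (253,262) with its tile facing left. The top view shows the knobs at (435,251) and (313,231), and the board's top edge running from about (182,212) to (218,183). I'll enlarge these areas next.

```bash
python3 - <<'E'
import cv2,numpy as np
s=cv2.imread("pics/side0.png");t=cv2.imread("pics/top0.png")
def cr(i,x,y,w=80,h=60,k=5):
    return cv2.resize(i[y:y+h,x:x+w],(400,300),interpolation=cv2.INTER_CUBIC)
m=np.vstack([np.hstack([cr(s,215,225),cr(t,165,170,100,75)]),np.hstack([cr(s,230,125,140,105),cr(t,275,190,200,150)])])
cv2.imwrite("pics/m1.png",m)
E
cat > h.py <<'E'
import numpy as np, cv2
from scipy.spatial.transform import Rotation as R
from plant import state,camera
C={}
def cal(n):
    if n not in C: C[n]=camera(n)
    return C[n]
def tri(ps,pt):
    P=[c["mtx"]@c["view"][:3] for c in (cal("side"),cal("top"))]
    X=cv2.triangulatePoints(P[0],P[1],np.array(ps,float).reshape(2,1),np.array(pt,float).reshape(2,1)).ravel(); X=X[:3]/X[3]
    e=[proj(n,X)-p for n,p in(("side",ps),("top",pt))]
    return X,np.round(np.hypot(*np.array(e).T),1)
def proj(n,X):
    c=cal(n); q=c["mtx"]@(c["view"]@np.append(X,1))[:3]; return q[:2]/q[2]
def onz(n,p,z):
    c=cal(n); V=np.array(c["view"]); d=V[:3,:3].T@np.linalg.solve(c["mtx"],[*p,1]); o=-V[:3,:3].T@V[:3,3]
    return o+d*(z-o[2])/d[2]
def move(p,Rt):  # rows numbers from present pose to target
    s=state(); R0=R.from_rotvec(s["tool_rot"]); d=R0.inv().apply(np.array(p)-s["tcp_pos"])/0.8
    w=(R0.inv()*Rt).as_rotvec()/(2*np.pi); print("rows",np.round(d,4),np.round(w,4),"mm",np.round(d*800),"deg",np.round(w*360))
E
```

```text
(no output)
```

View pics/m1.png

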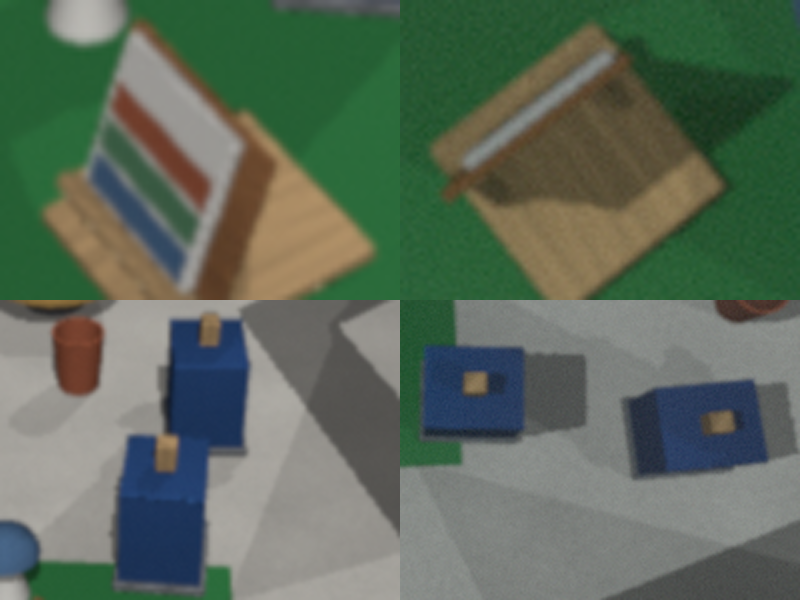

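```bash
python3 - <<'E'
from h import *
S=lambda x,y:(215+x/5-.4,225+y/5-.4)
T=lambda x,y:(165+(x-400)/4-.375,170+y/4-.375)
S2=lambda x,y:(230+x/2.857-.3,125+(y-300)/2.857-.3)
T2=lambda x,y:(275+(x-400)/2-.25,190+(y-300)/2-.25)
for n,a,b in[("knob1",S2(168,439),T2(475,382)),("knob2",S2(211,319),T2(720,421)),
 ("tile+y",S(243,147),T(464,163)),("tile-y",S(138,32),T(611,53)),("board+y",S(274,163),T(449,195)),("board-y",S(143,20),T(629,60))]:
    X,e=tri(a,b); print(n,X.round(4),e)
# box tops/bases in top view: cover top corners at z .142
for n,l in(("box1",[(424,347),(523,347),(524,429),(421,429)]),("box2",[(657,391),(752,381),(767,463),(664,473)])):
    q=np.array([onz("top",T2(*p),.142)[:2] for p in l]); print(n,q.round(3).tolist(),q.mean(0).round(4))
# easel base corners on bench from top/side
for n,a,b in[("base+x -y",(0,0),T(594,22)),("base+y",0,T(430,150)),("-y",0,T(725,187))]: print(n,onz("top",b,.012).round(3))
# cup,jar,mushroom
for n,a,b,z in[("mush",(231,208),(279,169),.09),("cup",(258,137),(456,182),.09),("jar",(298,317),(115,257),.085)]: print(n,onz("top",b,z).round(3),onz("side",a,z).round(3))
E
```

```text
knob1 [ 0.5026 -0.0416  0.1829] [0. 0.]
knob2 [ 0.4485 -0.3124  0.18  ] [0.  0.1]
tile+y [0.5704 0.2699 0.1312] [0.5 0.7]
tile-y [0.636  0.181  0.1318] [0.3 0.5]
board+y [0.5523 0.2792 0.1288] [0.3 0.4]
board-y [0.6329 0.17   0.1308] [0.1 0.1]
box1 [[0.553, 0.014], [0.548, -0.103], [0.451, -0.098], [0.456, 0.021]] [ 0.5022 -0.0415]
box2 [[0.49, -0.257], [0.497, -0.369], [0.402, -0.375], [0.395, -0.256]] [ 0.4459 -0.3143]
base+x -y [0.694 0.214 0.012]
base+y [0.608 0.326 0.012]
-y [0.574 0.125 0.012]
mush [0.68 0.03 0.09] [0.686 0.031 0.09 ]
cup [ 0.628 -0.42   0.09 ] [ 0.624 -0.411  0.09 ]
jar [0.47  0.443 0.085] [0.472 0.442 0.085]
```

```bash
cat >> h.py <<'E'
def down(yaw): # tool down, tool y at azimuth 90+yaw deg
    return R.from_euler("z",yaw,degrees=True)*R.from_matrix(np.diag([-1,1,-1.]))
E
python3 - <<'E'
from h import *
move([.448,-.313,.23],down(3))
E
```

```text
rows [-0.3354  0.2483 -0.0048] [ 0.0002 -0.0001  0.0629] mm [-268.  199.   -4.] deg [ 0. -0. 23.]
```

```bash
r='-0.335 0.248 -0.005 0 0 0.063 -1'; python3 -m crank '-0.335 0.248 -0.005 0 0 0.063 -1; -0.335 0.248 -0.005 0 0 0.063 -1; -0.335 0.248 -0.005 0 0 0.063 -1; -0.335 0.248 -0.005 0 0 0.063 -1; -0.335 0.248 -0.005 0 0 0.063 -1; -0.335 0.248 -0.005 0 0 0.063 -1; -0.335 0.248 -0.005 0 0 0.063 -1; -0.335 0.248 -0.005 0 0 0.063 -1; -0.335 0.248 -0.005 0 0 0.063 -1; -0.335 0.248 -0.005 0 0 0.063 -1'
python3 - <<'E'
from h import *
s=state();print(s["joint_pos"].round(3))
move([.448,-.313,.152],down(3))
E
```

```text
time_s: 1.03
tcp_pos: [0.4491, -0.3113, 0.2308]
tool_rot: [-0.088, 3.14, 0.0]
contact_force: [-0.4, -0.6, 0.8]
finger_gap: 0.0875
gripper_force: 0.0
[-0.248  0.144 -0.267 -0.    -1.159 -1.267]
rows [ 0.0016 -0.002   0.0985] [0.     0.0001 0.0006] mm [ 1. -2. 79.] deg [0. 0. 0.]
```

```bash
python3 -m crank '0.0015 -0.002 0.05 0 0 0 -1; 0.0015 -0.002 0.1 0 0 0 -1; 0.0015 -0.002 0.1 0 0 0 -1; 0.0015 -0.002 0.1 0 0 0 1; 0.0015 -0.002 0.1 0 0 0 1; 0.0015 -0.002 0.1 0 0 0 1; 0.0015 -0.002 0.1 0 0 0 1; 0.0015 -0.002 0.1 0 0 0 1; 0.0015 -0.002 0.1 0 0 0 1' 30
```

```text
time_s: 1.78
tcp_pos: [0.4471, -0.3154, 0.1515]
tool_rot: [-0.081, 3.139, -0.001]
contact_force: [0.9, 0.1, -0.1]
finger_gap: 0.0534
gripper_force: 0.0
```

```bash
python3 -m crank '0 0 0 0 0 0 1; 0 0 0 0 0 0 1; 0 0 -0.03 0 0 0 1; 0 0 -0.07 0 0 0 1; 0 0 -0.11 0 0 0 1; 0 0 -0.15 0 0 0 1; 0 0 -0.18 0 0 0 1; 0 0 -0.18 0 0 0 1; 0 0 -0.18 0 0 0 1'
python3 - <<'E'
from h import *
cv2.imwrite("pics/l1.png",np.hstack([cv2.resize(camera(n)["pixels"][b:b+150,a:a+100,::-1],(400,600),interpolation=2) for n,a,b in(("side",250,100),("top",380,180))]))
E
```

```text
time_s: 2.53
tcp_pos: [0.4474, -0.3153, 0.2961]
tool_rot: [-0.082, 3.137, -0.001]
contact_force: [-0.3, 0.1, -0.8]
finger_gap: 0.0009
gripper_force: 0.0
```

View pics/l1.png

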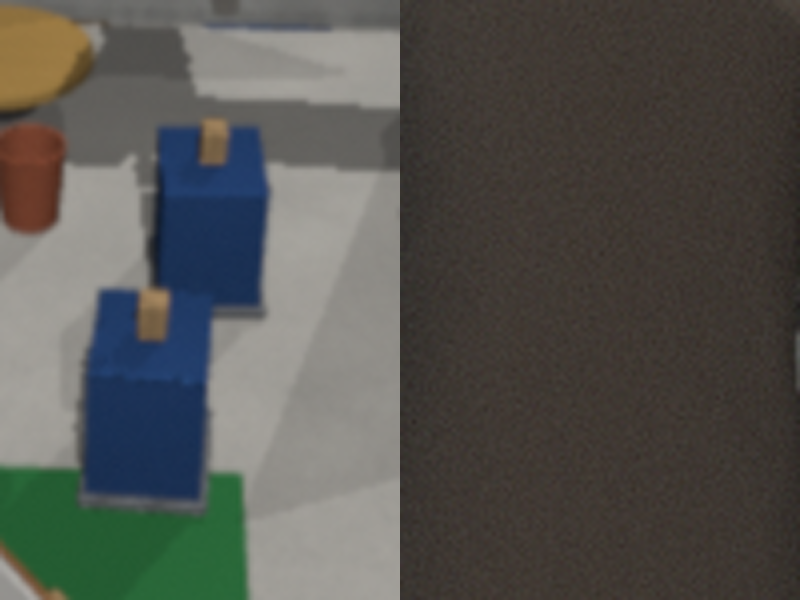

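The cover is still in place. The fingers had not closed before the lift began, and the top view is blocked by the arm. I'll repeat the grasp with enough rows for closing.

```bash
python3 -m crank '0 0 0.03 0 0 0 -0.2; 0 0 0.05 0 0 0 -0.2; 0 0 0.08 0 0 0 -0.2; 0 0 0.08 0 0 0 -0.2; 0 0 0.08 0 0 0 -0.2; 0 0 0.08 0 0 0 -0.2; 0 0 0.08 0 0 0 -0.2; 0 0 0.08 0 0 0 -0.2'
```

```text
time_s: 3.3
tcp_pos: [0.4474, -0.3155, 0.2317]
tool_rot: [-0.082, 3.139, -0.001]
contact_force: [0.9, -0.7, 0.6]
finger_gap: 0.048
gripper_force: 0.0
```

```bash
python3 -m crank '0 0.002 0.05 0 0 0 -0.2; 0 0.002 0.1 0 0 0 -0.2; 0 0.002 0.1 0 0 0 -0.2; 0 0.002 0.1 0 0 0 1; 0 0.002 0.1 0 0 0 1; 0 0.002 0.1 0 0 0 1; 0 0.002 0.1 0 0 0 1; 0 0.002 0.1 0 0 0 1; 0 0.002 0.1 0 0 0 1' 30
```

```text
time_s: 4.05
tcp_pos: [0.4477, -0.3143, 0.1522]
tool_rot: [-0.082, 3.138, -0.002]
contact_force: [0.6, -1.4, 5.3]
finger_gap: 0.0261
gripper_force: 30.0
```

```bash
python3 -m crank '0 0 -0.02 0 0 0 1; 0 0 -0.05 0 0 0 1; 0 0 -0.09 0 0 0 1; 0 0 -0.13 0 0 0 1; 0 0 -0.17 0 0 0 1; 0 0 -0.19 0 0 0 1; 0 0 -0.19 0 0 0 1; 0 0 -0.19 0 0 0 1'
python3 - <<'E'
from h import *
cv2.imwrite("pics/l2.png",cv2.resize(camera("side")["pixels"][90:240,230:380,::-1],(600,600),interpolation=2))
move([.415,-.505,.30],down(3))
E
```

```text
time_s: 4.72
tcp_pos: [0.4467, -0.3133, 0.303]
tool_rot: [-0.081, 3.139, 0.001]
contact_force: [-0.2, 1.0, -3.2]
finger_gap: 0.0258
gripper_force: 30.0
rows [ 0.0513 -0.2376  0.0019] [ 0.0002 -0.0001 -0.0001] mm [  41. -190.    1.] deg [ 0. -0. -0.]
```

View pics/l2.png

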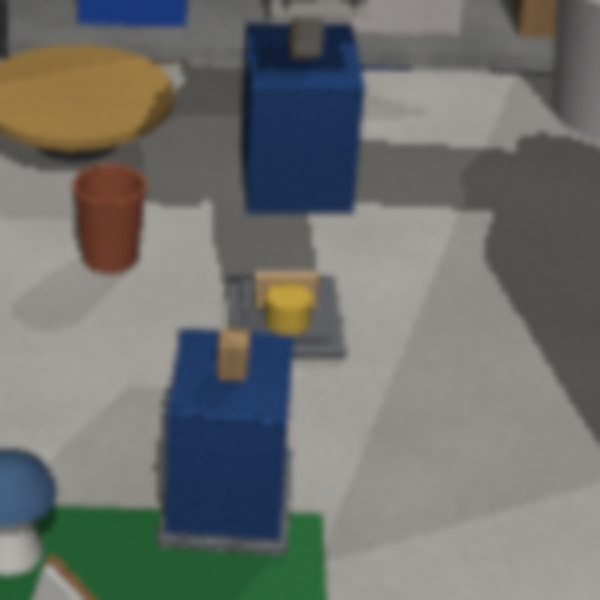

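The cover is held at about (303,45) in the crop. Underneath are the rail and the yellow sponge at about (290,305), so the clip is in the nearer box. I'll set this cover on the bench.

```bash
python3 -m crank '0.051 -0.238 0 0 0 0 1; 0.051 -0.238 0 0 0 0 1; 0.051 -0.238 0 0 0 0 1; 0.051 -0.238 0 0 0 0 1; 0.051 -0.238 0.02 0 0 0 1; 0.051 -0.238 0.07 0 0 0 1; 0.051 -0.238 0.12 0 0 0 1; 0.051 -0.238 0.17 0 0 0 1; 0.051 -0.238 0.19 0 0 0 1; 0.051 -0.238 0.19 0 0 0 1'
```

```text
time_s: 5.6
tcp_pos: [0.4122, -0.5031, 0.1434]
tool_rot: [0.08, -3.131, -0.013]
contact_force: [-0.2, 1.4, -1.6]
finger_gap: 0.026
gripper_force: 30.0
```

```bash
python3 -m crank '0 0 0 0 0 0 1; 0 0 0.003 0 0 0 1; 0 0 0.005 0 0 0 1; 0 0 0.005 0 0 0 1'
```

```text
time_s: 5.93
tcp_pos: [0.4163, -0.506, 0.1473]
tool_rot: [-0.082, 3.139, -0.001]
contact_force: [0.8, 0.1, -1.1]
finger_gap: 0.0256
gripper_force: 30.0
```

```bash
python3 -m crank '0 0 0.004 0 0 0 1; 0 0 0.007 0 0 0 1; 0 0 0.009 0 0 0 1; 0 0 0.009 0 0 0 1'
```

```text
time_s: 6.27
tcp_pos: [0.4161, -0.5061, 0.1399]
tool_rot: [-0.082, 3.14, -0.001]
contact_force: [0.9, 0.1, 1.2]
finger_gap: 0.0257
gripper_force: 30.0
```

```bash
python3 -m crank '0 0 0.001 0 0 0 -0.2; 0 0 0.001 0 0 0 -0.2; 0 0 0.001 0 0 0 -0.2; 0 0 0.001 0 0 0 -0.2; 0 0 -0.03 0 0 0 -0.2; 0 0 -0.08 0 0 0 -0.2; 0 0 -0.12 0 0 0 -0.2; 0 0 -0.12 0 0 0 -0.2'
python3 - <<'E'
from h import *
move([.502,-.0415,.235],down(-3))
E
```

```text
time_s: 6.93
tcp_pos: [0.4179, -0.5086, 0.2435]
tool_rot: [-0.083, 3.133, -0.013]
contact_force: [0.0, -0.9, 1.6]
finger_gap: 0.0527
gripper_force: 0.0
rows [-0.1357  0.5775  0.0065] [-0.0013  0.0012  0.0168] mm [-109.  462.    5.] deg [-0.  0.  6.]
```

```bash
python3 -m crank '-0.136 0.578 0.006 0 0 0.017 -0.2; -0.136 0.578 0.006 0 0 0.017 -0.2; -0.136 0.578 0.006 0 0 0.017 -0.2; -0.136 0.578 0.006 0 0 0.017 -0.2; -0.136 0.578 0.006 0 0 0.017 -0.2; -0.136 0.578 0.006 0 0 0.017 -0.2; -0.136 0.578 0.006 0 0 0.017 -0.2; -0.136 0.578 0.006 0 0 0.017 -0.2; -0.136 0.578 0.006 0 0 0.017 -0.2; -0.136 0.578 0.006 0 0 0.017 -0.2'; python3 -m crank '-0.04 0.04 0 0 0 0 -0.2; 0 0 0 0 0 0 -0.2; 0 0 0 0 0 0 -0.2' >/dev/null
python3 - <<'E'
from h import *
print(state()["tcp_pos"])
move([.502,-.0415,.152],down(-3))
E
```

```text
time_s: 7.77
tcp_pos: [0.49, -0.0939, 0.2315]
tool_rot: [0.086, 3.139, 0.0]
contact_force: [0.9, -0.3, -0.3]
finger_gap: 0.0527
gripper_force: 0.0
[ 0.48781669 -0.09540215  0.22880328]
rows [-0.0148  0.0683  0.0958] [-0.0002 -0.001   0.0001] mm [-12.  55.  77.] deg [-0. -0.  0.]
```

```bash
python3 -m crank '-0.015 0.068 0 0 0 0 -0.2; -0.015 0.068 0 0 0 0 -0.2; -0.015 0.068 0 0 0 0 -0.2; -0.015 0.068 0.05 0 0 0 -0.2; -0.015 0.068 0.096 0 0 0 -0.2; -0.015 0.068 0.096 0 0 0 -0.2; -0.015 0.068 0.096 0 0 0 1; -0.015 0.068 0.096 0 0 0 1; -0.015 0.068 0.096 0 0 0 1; -0.015 0.068 0.096 0 0 0 1' 30;  python3 -m crank '0 0 0 0 0 0 1; 0 0 0 0 0 0 1; 0 0 0 0 0 0 1'
```

```text
time_s: 8.85
tcp_pos: [0.5063, -0.0422, 0.1564]
tool_rot: [0.086, 3.137, 0.001]
contact_force: [-0.5, -0.4, -0.1]
finger_gap: 0.0316
gripper_force: 0.0
time_s: 9.1
tcp_pos: [0.506, -0.0421, 0.1559]
tool_rot: [0.086, 3.138, 0.001]
contact_force: [-1.3, 1.3, 6.7]
finger_gap: 0.026
gripper_force: 30.0
```

```bash
python3 -m crank '0 0 -0.02 0 0 0 1; 0 0 -0.05 0 0 0 1; 0 0 -0.09 0 0 0 1; 0 0 -0.13 0 0 0 1; 0 0 -0.17 0 0 0 1; 0 0 -0.19 0 0 0 1; 0 0 -0.19 0 0 0 1; 0 0 -0.19 0 0 0 1'
python3 - <<'E'
from h import *
cv2.imwrite("pics/l3.png",cv2.resize(camera("side")["pixels"][90:290,190:390,::-1],(600,600),interpolation=2))
move([.66,-.18,.30],down(-3))
E
```

```text
time_s: 9.77
tcp_pos: [0.505, -0.042, 0.3069]
tool_rot: [0.086, 3.139, 0.002]
contact_force: [0.9, -0.8, -3.6]
finger_gap: 0.0258
gripper_force: 30.0
rows [-0.2037 -0.1614  0.0068] [ 0.0001 -0.0001 -0.0004] mm [-163. -129.    5.] deg [ 0. -0. -0.]
```

View pics/l3.png

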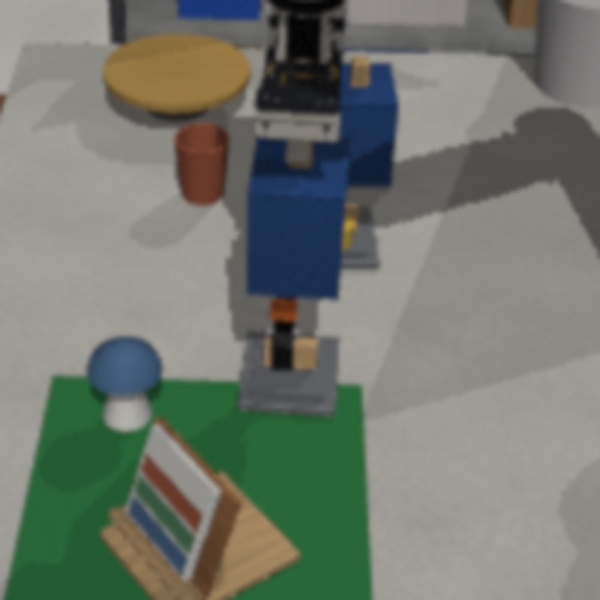

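The clip stands on the rail, with its orange paddles at crop (285,310), offset towards +x. The first cover stands upright at crop (368,125). I'll place the second cover at (.66,-.18).

```bash
python3 -m crank '-0.204 -0.161 0 0 0 0 1; -0.204 -0.161 0 0 0 0 1; -0.204 -0.161 0 0 0 0 1; -0.204 -0.161 0 0 0 0 1; -0.204 -0.161 0 0 0 0 1; -0.204 -0.161 0.05 0 0 0 1; -0.204 -0.161 0.1 0 0 0 1; -0.204 -0.161 0.15 0 0 0 1; -0.204 -0.161 0.185 0 0 0 1; -0.204 -0.161 0.185 0 0 0 1'; python3 -m crank '0 0 0 0 0 0 1; 0 0 0 0 0 0 1; 0 0 0 0 0 0 1'
```

```text
time_s: 10.65
tcp_pos: [0.6554, -0.1791, 0.1483]
tool_rot: [-0.088, -3.125, -0.003]
contact_force: [-1.8, 0.9, -3.3]
finger_gap: 0.0254
gripper_force: 30.0
time_s: 10.9
tcp_pos: [0.6624, -0.1799, 0.161]
tool_rot: [0.085, 3.137, -0.001]
contact_force: [-0.7, 0.3, -1.9]
finger_gap: 0.0255
gripper_force: 30.0
```

Target is about 0.144, so 16 mm lower.

```bash
python3 -m crank '0 0 0.01 0 0 0 1; 0 0 0.015 0 0 0 1; 0 0 0.018 0 0 0 1; 0 0 0.02 0 0 0 1; 0 0 0.021 0 0 0 1; 0 0 0.021 0 0 0 1; 0 0 0.021 0 0 0 1'
```

```text
time_s: 11.48
tcp_pos: [0.6612, -0.18, 0.1445]
tool_rot: [0.085, 3.138, -0.001]
contact_force: [-5.2, 2.0, 12.0]
finger_gap: 0.0257
gripper_force: 30.0
```

```bash
python3 -m crank '0 0 0 0 0 0 -1; 0 0 0 0 0 0 -1; 0 0 0 0 0 0 -1; 0 0 0 0 0 0 -1; 0 0 -0.03 0 0 0 -1; 0 0 -0.07 0 0 0 -1; 0 0 -0.12 0 0 0 -1; 0 0 -0.14 0 0 0 -1; 0 0 -0.14 0 0 0 -1; 0 0 -0.14 0 0 0 -1'
python3 - <<'E'
from h import *
a=cv2.resize(camera("side")["pixels"][170:240,260:320,::-1],(480,560),interpolation=2)
b=cv2.resize(camera("top")["pixels"][190:270,275:320,::-1],(315,560),interpolation=2)
cv2.imwrite("pics/l4.png",np.hstack([a,b]))
E
```

```text
time_s: 12.32
tcp_pos: [0.6616, -0.1798, 0.255]
tool_rot: [0.086, 3.138, 0.0]
contact_force: [-0.4, 0.6, -0.6]
finger_gap: 0.0856
gripper_force: 0.0
```

View pics/l4.png

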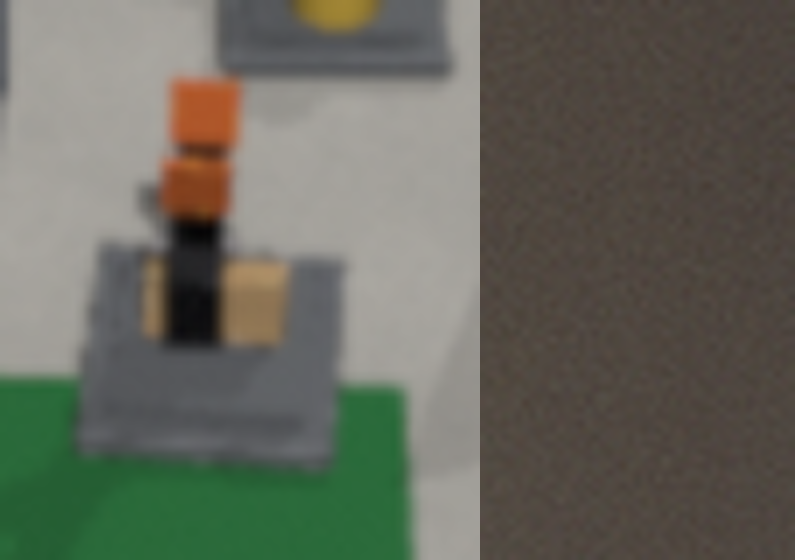

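```bash
python3 - <<'E'
from h import *
S=lambda x,y:(260+x/8-.44,170+y/8-.44)
for n,p,z in[("far mid",(206,114),.119),("far top",(206,79),.134),("near mid",(197,190),.119),("near top",(198,160),.134),("near bot",(197,219),.104),
 ("base+x-y",(100,242),.012),("base-x-y",(345,260),.012),("base+x+y",(78,455),0),("base-x+y",(330,465),0),("rail+",(146,263),.054),("rail-",(289,265),.054)]:
    print(n,onz("side",S(*p),z).round(4))
E
```

```text
far mid [ 0.5112 -0.0693  0.119 ]
far top [ 0.5118 -0.0738  0.134 ]
near mid [ 0.5144 -0.0177  0.119 ]
near top [ 0.5144 -0.0185  0.134 ]
near bot [ 0.5139 -0.0173  0.104 ]
base+x-y [ 0.5561 -0.1123  0.012 ]
base-x-y [ 0.4459 -0.105   0.012 ]
base+x+y [0.5609 0.0161 0.    ]
base-x+y [0.4538 0.0172 0.    ]
rail+ [ 0.5347 -0.048   0.054 ]
rail- [ 0.4733 -0.0497  0.054 ]
```

```bash
python3 - <<'E'
from h import *
move([.513,-.0425,.23],down(-2.7))
E
```

```text
rows [0.1933 0.1611 0.0281] [ 0.     -0.0003 -0.0012] mm [155. 129.  23.] deg [ 0. -0. -0.]
```

```bash
python3 -m crank '0.193 0.161 0.028 0 0 -0.001 -1; 0.193 0.161 0.028 0 0 -0.001 -1; 0.193 0.161 0.028 0 0 -0.001 -1; 0.193 0.161 0.028 0 0 -0.001 -1; 0.193 0.161 0.028 0 0 -0.001 -1; 0.193 0.161 0.028 0 0 -0.001 -1; 0.193 0.161 0.028 0 0 -0.001 -1; 0.193 0.161 0.028 0 0 -0.001 -1'
python3 - <<'E'
from h import *
move([.513,-.0425,.100],down(-2.7))
E
```

```text
time_s: 13.13
tcp_pos: [0.5139, -0.0426, 0.2309]
tool_rot: [-0.075, -3.14, 0.001]
contact_force: [0.9, 0.4, 0.0]
finger_gap: 0.0876
gripper_force: 0.0
rows [1.100e-03 1.000e-04 1.637e-01] [-0.0001 -0.     -0.0001] mm [  1.   0. 131.] deg [-0. -0. -0.]
```

```bash
python3 -m crank '0.001 0 0.05 0 0 0 -1; 0.001 0 0.1 0 0 0 -1; 0.001 0 0.14 0 0 0 -1; 0.001 0 0.166 0 0 0 -1; 0.001 0 0.166 0 0 0 -1; 0.001 0 0.166 0 0 0 -1; 0.001 0 0.166 0 0 0 -1' 24; python3 -m crank '0 0 0 0 0 0 1; 0 0 0 0 0 0 1; 0 0 0 0 0 0 1; 0 0 0 0 0 0 1; 0 0 0 0 0 0 1'
```

```text
time_s: 13.72
tcp_pos: [0.5144, -0.043, 0.0993]
tool_rot: [0.077, 3.14, -0.0]
contact_force: [-0.1, 0.6, -0.1]
finger_gap: 0.0875
gripper_force: 0.0
time_s: 14.13
tcp_pos: [0.5133, -0.0426, 0.0989]
tool_rot: [0.076, 3.14, 0.001]
contact_force: [0.5, 0.7, -1.4]
finger_gap: 0.06
gripper_force: 5.8
```

```bash
python3 -m crank '0 0 0 0 0 0 1; 0 0 0 0 0 0 1; 0 0 0 0 0 0 1; 0 0 0 0 0 0 1; 0 0 0 0 0 0 1; 0 0 0 0 0 0 1; 0 0 0 0 0 0 1'
```

```text
time_s: 14.72
tcp_pos: [0.516, -0.0426, 0.1017]
tool_rot: [0.073, 3.134, -0.0]
contact_force: [-1.8, -0.5, 19.9]
finger_gap: 0.0308
gripper_force: 24.0
```

```bash
python3 -m crank '0 0 -0.015 0 0 0 1; 0 0 -0.04 0 0 0 1; 0 0 -0.08 0 0 0 1; 0 0 -0.12 0 0 0 1; 0 0 -0.16 0 0 0 1; 0 0 -0.19 0 0 0 1; 0 0 -0.19 0 0 0 1; 0 0 -0.19 0 0 0 1'
python3 - <<'E'
from h import *
print(state()["joint_pos"].round(2))
y=R.from_euler("z",36.3,degrees=True)
Rb=y*R.from_euler("y",-20,degrees=True)   # x out of face with +z part
xb,yb,zb=Rb.as_matrix().T; print(xb.round(3),zb.round(3))
Rt=R.from_matrix(np.c_[yb,-xb,-zb]) ; print(np.linalg.det(Rt.as_matrix()))
E0=np.array([.5977,.2248,.1316])
move(E0+zb*(.065-.019+.06),Rt)
E
```

```text
time_s: 15.38
tcp_pos: [0.5135, -0.0424, 0.2517]
tool_rot: [0.076, 3.138, 0.002]
contact_force: [0.6, -0.2, -2.7]
finger_gap: 0.0313
gripper_force: 24.0
[ 0.3   0.08 -0.3  -0.   -1.19 -1.92]
[0.757 0.556 0.342] [-0.276 -0.202  0.94 ]Traceback (most recent call last):
  File "<stdin>", line 6, in <module>
  File "scipy/spatial/transform/_rotation.pyx", line 1143, in scipy.spatial.transform._rotation.Rotation.from_matrix
ValueError: Non-positive determinant (left-handed or null coordinate frame) in rotation matrix 0: [[-0.59201318 -0.75732486  0.27564371]
 [ 0.80592828 -0.55631042  0.20248043]
 [ 0.         -0.34202014 -0.93969262]].
```

```bash
cat >> h.py <<'E'
Rb=R.from_euler("z",36.3,degrees=True)*R.from_euler("y",-20,degrees=True)
xb,yb,zb=Rb.as_matrix().T
RT=R.from_matrix(np.c_[-yb,-xb,-zb]); E0=np.array([.5977,.2248,.1316])
E
python3 - <<'E'
from h import *
move(E0+zb*(.046+.10),RT)
E
```

```text
rows [-0.0405  0.2994 -0.0209] [ 0.0293 -0.062  -0.3542] mm [-32. 240. -17.] deg [  11.  -22. -128.]
```

```bash
python3 -m crank '-0.04 0.3 -0.021 0.029 -0.062 -0.354 1; -0.04 0.3 -0.021 0.029 -0.062 -0.354 1; -0.04 0.3 -0.021 0.029 -0.062 -0.354 1; -0.04 0.3 -0.021 0.029 -0.062 -0.354 1; -0.04 0.3 -0.021 0.029 -0.062 -0.354 1; -0.04 0.3 -0.021 0.029 -0.062 -0.354 1; -0.04 0.3 -0.021 0.029 -0.062 -0.354 1; -0.04 0.3 -0.021 0.029 -0.062 -0.354 1; -0.04 0.3 -0.021 0.029 -0.062 -0.354 1; -0.04 0.3 -0.021 0.029 -0.062 -0.354 1'
python3 - <<'E'
from h import *
move(E0+zb*(.046+.10),RT)
E
```

```text
time_s: 16.22
tcp_pos: [0.5556, 0.1955, 0.2648]
tool_rot: [-1.65, 2.435, -0.147]
contact_force: [-0.6, 0.7, -1.4]
finger_gap: 0.031
gripper_force: 24.0
rows [-0.001  -0.0032 -0.0044] [ 0.0142 -0.0279 -0.1578] mm [-1. -3. -3.] deg [  5. -10. -57.]
```

```bash
python3 -m crank '-0.001 -0.003 -0.004 0.014 -0.028 -0.158 1; -0.001 -0.003 -0.004 0.014 -0.028 -0.158 1; -0.001 -0.003 -0.004 0.014 -0.028 -0.158 1; -0.001 -0.003 -0.004 0.014 -0.028 -0.158 1; -0.001 -0.003 -0.004 0.014 -0.028 -0.158 1; -0.001 -0.003 -0.004 0.014 -0.028 -0.158 1; -0.001 -0.003 -0.004 0.014 -0.028 -0.158 1; -0.001 -0.003 -0.004 0.014 -0.028 -0.158 1; -0.001 -0.003 -0.004 0.014 -0.028 -0.158 1; -0.001 -0.003 -0.004 0.014 -0.028 -0.158 1'
python3 - <<'E'
from h import *
print(state()["joint_pos"].round(2))
move(E0+zb*(.046+.045),RT)
E
```

```text
time_s: 17.05
tcp_pos: [0.558, 0.1945, 0.2695]
tool_rot: [-2.51, 1.287, -0.223]
contact_force: [-0.2, -0.0, -0.3]
finger_gap: 0.031
gripper_force: 24.0
[ 0.68 -0.   -0.4   0.02 -0.82 -0.06]
rows [-0.0011  0.0003  0.0695] [-0.     -0.     -0.0016] mm [-1.  0. 56.] deg [-0. -0. -1.]
```

```bash
python3 -m crank '-0.001 0 0.03 0 0 -0.001 1; -0.001 0 0.06 0 0 -0.001 1; -0.001 0 0.07 0 0 -0.001 1; -0.001 0 0.07 0 0 -0.001 1; -0.001 0 0.07 0 0 -0.001 1'
python3 - <<'E'
from h import *
s=state();print(s["tcp_pos"],s["tool_rot"])
a=cv2.resize(camera("side")["pixels"][205:305,215:295,::-1],(480,600),interpolation=2)
b=cv2.resize(camera("top")["pixels"][165:229,165:229,::-1],(320,320),interpolation=2)
cv2.imwrite("pics/l5.png",np.hstack([a,np.vstack([b,np.zeros((280,320,3),np.uint8)])]))
# predicted pixel of edge and jaw tips in side crop
def S(p): return ((proj("side",p)-[215,205]+.5)*6).round(0)
Rn=R.from_rotvec(s["tool_rot"]);g=s["tcp_pos"]-Rn.apply([0,0,.019])
for n,p in[("edge",E0),("edge+y70",E0+.07*yb),("edge-y70",E0-.07*yb),("grip",g),("throat",g+Rn.apply([0,0,.065])),("tip+16",g+Rn.apply([0,.016,.095])),("tip-16",g+Rn.apply([0,-.016,.095]))]: print(n,S(p))
E
```

```text
time_s: 17.47
tcp_pos: [0.5733, 0.2072, 0.2178]
tool_rot: [-2.516, 1.275, -0.226]
contact_force: [0.2, -0.2, -0.1]
finger_gap: 0.0311
gripper_force: 24.0
[0.57332708 0.20719308 0.21784323] [-2.51641744  1.27518655 -0.22561589]
edge [237. 225.]
edge+y70 [319. 315.]
edge-y70 [160. 141.]
grip [302.  31.]
throat [262. 147.]
tip+16 [271. 195.]
tip-16 [217. 203.]
```

View pics/l5.png

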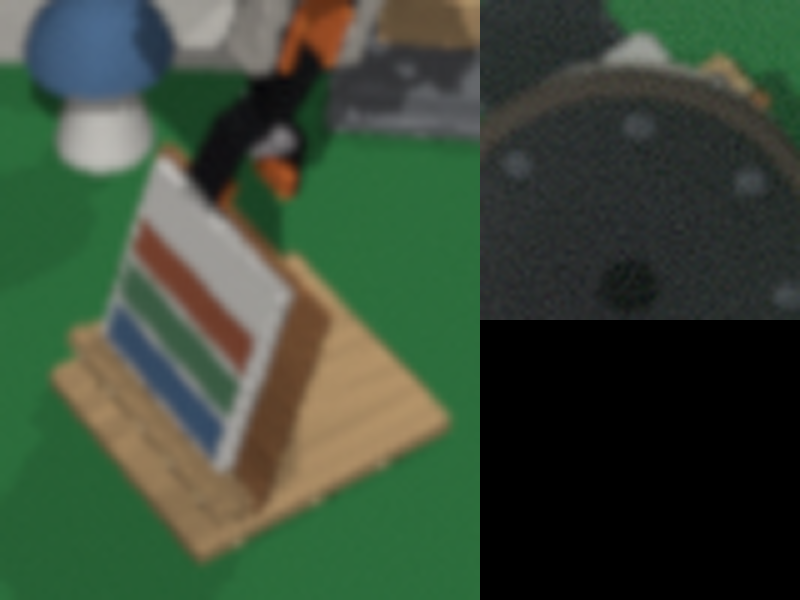

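The front jaw tip at about (207,200) and the rear one at about (285,195) straddle the board's top edge near its middle, within about 2 mm of the prediction. I'll slide it down the slope.

```bash
python3 - <<'E'
from h import *
move(E0+zb*(.046+.012),RT)
E
python3 -m crank '0 0 0.01 0 0 0 1; 0 0 0.02 0 0 0 1; 0 0 0.025 0 0 0 1; 0 0 0.025 0 0 0 1'
python3 - <<'E'
from h import *
s=state();print(Rb.inv().apply(s["contact_force"]).round(1));move(E0+zb*(.046+.012),RT)
E
```

```text
rows [0.0002 0.0033 0.0435] [-0.0007 -0.      0.    ] mm [ 0.  3. 35.] deg [-0. -0.  0.]
time_s: 17.95
tcp_pos: [0.5786, 0.2111, 0.1979]
tool_rot: [-2.517, 1.274, -0.225]
contact_force: [-0.1, 0.3, -0.8]
finger_gap: 0.0312
gripper_force: 24.0
[-0.2  0.3 -0.8]
rows [0.0003 0.0008 0.0154] [-0.0001  0.      0.    ] mm [ 0.  1. 12.] deg [-0.  0.  0.]
```

```bash
python3 -m crank '0 0 0.005 0 0 0 1; 0 0 0.01 0 0 0 1; 0 0 0.015 0 0 0 1; 0 0 0.015 0 0 0 1; 0 0 0.015 0 0 0 1'
python3 - <<'E'
from h import *
s=state();print(Rb.inv().apply(s["contact_force"]).round(1));move(E0+zb*(.046),RT)
E
```

```text
time_s: 18.37
tcp_pos: [0.5823, 0.2137, 0.1878]
tool_rot: [-2.516, 1.273, -0.226]
contact_force: [-0.5, 0.1, -1.1]
finger_gap: 0.031
gripper_force: 24.0
[-0.7  0.4 -0.9]
rows [0.0002 0.0018 0.0166] [-0.0003 -0.      0.0001] mm [ 0.  1. 13.] deg [-0. -0.  0.]
```

```bash
python3 -m crank '0 0 0.004 0 0 0 1; 0 0 0.007 0 0 0 1; 0 0 0.01 0 0 0 1; 0 0 0.01 0 0 0 1; 0 0 0.01 0 0 0 1'
python3 - <<'E'
from h import *
s=state();print(Rb.inv().apply(s["contact_force"]).round(1));move(E0+zb*(.046),RT)
E
```

```text
time_s: 18.78
tcp_pos: [0.5846, 0.2154, 0.1805]
tool_rot: [-2.516, 1.273, -0.226]
contact_force: [1.0, -0.4, -1.9]
finger_gap: 0.031
gripper_force: 24.0
[-0.1 -0.9 -2. ]
rows [0.0002 0.0019 0.0068] [-0.0004 -0.      0.0001] mm [0. 2. 5.] deg [-0. -0.  0.]
```

Free so far. I'll make small steps until it touches.

```bash
for i in 1; do python3 -m crank '0 0 0.002 0 0 0 1; 0 0 0.004 0 0 0 1; 0 0 0.004 0 0 0 1; 0 0 0.004 0 0 0 1' | grep -E 'tcp|force'; done
python3 - <<'E'
from h import *
s=state();print(Rb.inv().apply(s["contact_force"]).round(1));move(E0+zb*(.046),RT)
E
```

```text
tcp_pos: [0.5855, 0.216, 0.1776]
contact_force: [-0.8, -0.3, -1.1]
gripper_force: 24.0
[-1.2  0.2 -0.7]
rows [0.0002 0.002  0.0029] [-0.0004 -0.      0.0001] mm [0. 2. 2.] deg [-0. -0.  0.]
```

```bash
python3 -m crank '0 0 0.002 0 0 0 1; 0 0 0.0025 0 0 0 1; 0 0 0.0025 0 0 0 1; 0 0 0.0025 0 0 0 1' | grep -E 'tcp|force'
python3 - <<'E'
from h import *
s=state();print(Rb.inv().apply(s["contact_force"]).round(1));move(E0+zb*(.046),RT)
E
```

```text
tcp_pos: [0.5862, 0.2166, 0.1761]
contact_force: [-0.6, -1.2, 0.5]
gripper_force: 24.0
[-1.  -0.6  0.9]
rows [0.0002 0.0024 0.0008] [-0.0005 -0.      0.0001] mm [0. 2. 1.] deg [-0. -0.  0.]
```

```bash
python3 -m crank '0 0 0.001 0 0 0 1; 0 0 0.002 0 0 0 1; 0 0 0.0025 0 0 0 1; 0 0 0.0025 0 0 0 1' | grep -E 'tcp|force'
python3 - <<'E'
from h import *
s=state();print(Rb.inv().apply(s["contact_force"]).round(1));move(E0+zb*(.046),RT)
E
```

```text
tcp_pos: [0.5867, 0.2165, 0.1758]
contact_force: [-9.1, -4.7, 15.1]
gripper_force: 24.0
[-4.3  1.6 17.6]
rows [-0.0002  0.0027  0.0003] [-0.0006 -0.0001  0.0002] mm [-0.  2.  0.] deg [-0. -0.  0.]
```

The stop presses at 17 N, at the expected depth. Now I'll let it close.

```bash
python3 -m crank '0 0 0 0 0 0 -0.2; 0 0 0 0 0 0 -0.4; 0 0 0 0 0 0 -1; 0 0 0 0 0 0 -1; 0 0 0 0 0 0 -1; 0 0 0 0 0 0 -1; 0 0 0 0 0 0 -1; 0 0 0 0 0 0 -1; 0 0 0 0 0 0 -1; 0 0 0 0 0 0 -1'; python3 -m crank '0 0 0 0 0 0 -1; 0 0 0 0 0 0 -1'
```

```text
time_s: 20.62
tcp_pos: [0.5867, 0.217, 0.174]
tool_rot: [-2.516, 1.272, -0.226]
contact_force: [-0.5, -0.1, -0.4]
finger_gap: 0.0862
gripper_force: 0.0
time_s: 20.78
tcp_pos: [0.5866, 0.2169, 0.174]
tool_rot: [-2.516, 1.272, -0.226]
contact_force: [0.0, -0.3, -0.0]
finger_gap: 0.0875
gripper_force: 0.0
```

Back out up the slope, then look.

```bash
python3 -m crank '0 0 -0.03 0 0 0 -1; 0 0 -0.07 0 0 0 -1; 0 0 -0.12 0 0 0 -1; 0 0 -0.17 0 0 0 -1; -0.1 0.1 -0.2 0 0 0 -1; -0.15 0.2 -0.2 0 0 0 -1; -0.15 0.25 -0.2 0 0 0 -1; -0.15 0.25 -0.2 0 0 0 -1; -0.15 0.25 -0.2 0 0 0 -1; -0.15 0.25 -0.2 0 0 0 -1'
python3 - <<'E'
from h import *
a=cv2.resize(camera("side")["pixels"][120:340,160:320,::-1],(436,600),interpolation=2)
b=cv2.resize(camera("top")["pixels"][140:290,100:190+0,::-1],(360,600),interpolation=2)
b=cv2.resize(camera("top")["pixels"][150:250,165:225,::-1],(360,600),interpolation=2)
cv2.imwrite("pics/l6.png",np.hstack([a,b]))
E
```

```text
time_s: 21.62
tcp_pos: [0.3201, 0.1679, 0.2545]
tool_rot: [-2.513, 1.276, -0.226]
contact_force: [-2.1, 0.5, 0.1]
finger_gap: 0.0875
gripper_force: 0.0
```

View pics/l6.png

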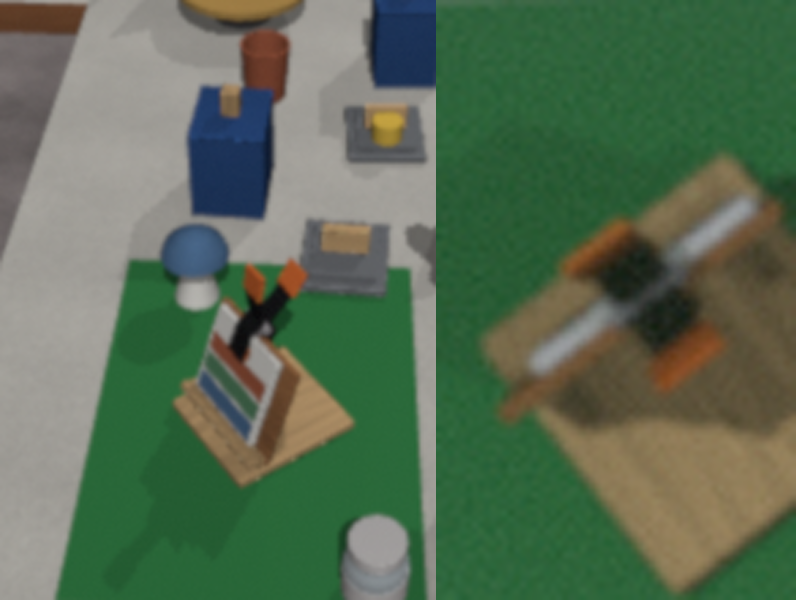

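The clip straddles the board and tile near the middle of the edge (top crop about (645,290)). The tile is on its ledge, both covers are upright, and the mushroom, jar and cup have not moved. I'll hand in.

```bash
python3 -m crank '0 0 0 0 0 0 -1; 0 0 0 0 0 0 -1; 0 0 0 0 0 0 -1'; python3 -c "from plant import finish_job; print(finish_job())"
```

```text
time_s: 22.02
tcp_pos: [0.3221, 0.1697, 0.2558]
tool_rot: [-2.515, 1.277, -0.228]
contact_force: [0.7, 0.4, 0.5]
finger_gap: 0.0875
gripper_force: 0.0
the job is handed in; nothing more can be done
None
```

The spring clip is closed over the top edge of board and tile near the middle, let go only after its stop pressed the edge at about 17 N; I opened the sponge box first, so both covers now stand upright on the bench, and the job was handed in at 22 s.

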